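Hang the assembly mallet back in its ring

ROBOT

A 6-joint arm with a two-finger parallel gripper is mounted at the origin on the work surface. World frame = base frame: x ahead of the robot, y to its left, z up, the work surface at z = 0. Lengths are in m, angles in rad, forces in N, time in s.
With the tool pointing down it reaches from about 0.275 to 0.875 m from the base axis. Payload 12.5 kg.
Tool frame: the origin (TCP) lies midway between the tips of the shut fingers; the grasp point (between the pads) lies 19 mm behind it; z points along the fingers, y is the direction in which the jaws open and shut (so a half turn about z gives the same grasp; the last joint's range is limited). The gripper opens to 85 mm and grips with 20 to 120 N. Pads are 22 mm wide; open, the fingers measure 114 mm over their backs; the gripper's body (76 mm by 85 mm) begins 54 mm behind the grasp point. The pads swing forward as they close: fully open they stand 13 mm farther back than shut.
Start: joints at [-1.282, 0.351, 1.652, -0, 1.139, -0.085], TCP at [0.201, -0.512, 0.231] pointing down, gripper open.
Joint ranges: [-2.75, 2.75], [-0.79, 2.1], [0.01, 2.65], [-1.57, 4.71], [0.07, 3.14], [-2.87, 2.87]. Speed limits (rad/s): [2.22, 2.22, 2.79, 3.14, 3.14, 3.14].

INTERFACE

Orientations are given as a unit quaternion [x, y, z, w].
In Python, from bench import get_state, camera, calibration, hand_in gives the robot as it stands. The module is installed in compiled form; this text tells all that it offers.
- The arm moves only by the shell command python3 -m crank 'ROWS' [FORCE]. ROWS is text: rows parted by semicolons, each of 7 numbers parted by spaces: the shift along the tool's x, y, z each as a share of 250 mm, from -1 to 1, then the turn, a rotation vector about the tool's x, y, z each as a share of 180 degrees, from -1 to 1, then the gripper's target within -1 to 1 (fully open at 1, half-way at 0, shut at -1). In form: dx dy dz wx wy wz jaw; .... A call has 1 to 20 rows; each row is the pose to reach, as a shift and turn from the pose measured when the call began, along the tool's axes at that moment, turning the shorter way round; what a row does not reach only later rows make up. A row lasts 1/10 s, in which the tool goes at most 50 mm and 8.59 degrees, less where a joint would pass 70% of its speed; a pose out of reach is approached as far as the arm can. A call with a number of a shift or a turn outside -1 to 1 is refused whole. A call with a gripper value outside its range is refused whole. The fingers move at their own pace and stop on an object; FORCE is the grip in N (left out, the last holds). Time passes only in rows, so rows that repeat a pose let the fingers close. It gives the time, the measured TCP pose, the force and the opening at its end, in the units of the state.
- get_state(): the state, without advancing time (a new reading comes with each control period).
- camera(name): name is "side" or "top" or "wrist"; returns the picture (400x640x3 uint8, red, green, blue); there is no depth.
- calibration(name): a dict with "fx", "fy", "cx", "cy" (pixels), "cam_to_world" (4x4, takes a point from camera to world coordinates); the wrist camera has in their place "mount" (4x4, takes a point from camera to tool coordinates, whose origin is the TCP and whose axes are the flange's). Camera axes: x right, y up, looking along -z (the intrinsics and any distortion apply to the point x, -y, -z); pixel columns grow to the right and rows downward; lengths in m; the calibration is good to about 2 mm. A picture is of the moment at which its call begins: read the wrist's pose just before it. calibration takes no time and is no camera call.
- hand_in(): hands the job in, once; it reports no verdict.
The state is a dict: "clock": time; "joints": joint angles; "qd": joint speeds; "joint_torque": joint torques, N m; "ee_pos": TCP position; "orientation": TCP orientation; "contact_force": force on the tool from outside, world axes, zero at the start; "moment": the same for the moment, N m; "opening": finger opening in m.
Only numpy, scipy, OpenCV 4.12 (cv2) and the standard library are available. Lean on these libraries where they do the work, as an engineer would, in place of code of your own. Each camera call takes 0.05 s, during which the arm holds its last target. There are 200 camera calls.

TASK

The mallet was left with its head across the rim of the white paint tub. Lift it out and hang it upright in the empty orange ring of the tool rack: feel the handle down through the ring, keep hold of it and lower it gently, without forcing, until the underside of the head rests on the ring, head parallel to the rack's rail, and only then let go. Leave the hammer and the other things on the table where they are.

Things in the scene. Friction and masses are not known exactly. Their poses are not given: they have to be found in the camera images.
- mallet: Small wooden mallet, 0.16 to 0.26 kg. Head: beech block 114 long (own x) by 38 wide (own y) by 40 high (own z), blue band near each end; round handle straight down (own -z) from its middle. Origin: middle of the head's underside, on the handle axis. At the start upright, its head across the tub's rim (underside 135 above the table), handle hanging inside the tub.
- mallet_tip (a point): Foot of the mallet's handle, on its axis, 120 below the head's underside. The handle is stepped: a black collar, 29 diameter, for the first 45 below the head (its lower edge broken by only 0.8), and below that a thin wooden grip, 12 diameter, narrowing to 10 near the rounded foot.
- tub: White round plastic paint tub, open at the top, fixed to the table, 135 high, 96 across the rim, wall 4, 130 deep inside. Origin: centre of its underside.
- rack: Low tool rack fixed to the table; own z up, origin on the table under the nominal centre of the empty ring. Plywood foot 12 thick, own x -50 to 120, own y -205 to 65. Steel rail along own y at own x 85, 20 thick, top 142 above the table, on two posts. Two rings stand out from it to own -x: empty orange one, grey one (bore 28) at own y -140 with the hammer. Only the hammer's head stands higher (to 174).
- ring_mark (a point): Nominal centre of the empty orange ring's upper face, 150 straight above the rack's origin. Ring level: bore 32, outside 44, 16 thick. It sits on a clamp locked, in each start, up to 8 off this mark along the rack's own x and also own y; readings do not show it: feel (or see) it. A few N suffice; the clamp holds, but the mallet must never press rack or ring with over 20 N.
- hammer: Small hammer hanging in the grey ring of the rack, steel head 88 by 22 by 24 parallel to the rail, black handle 17 diameter, 115 long below the head. Origin: middle of the head's underside, 150 above the table. Leave it alone.
- tub_lid: White tub lid with dried green paint, disc 100 diameter, 8 thick, lying on the table beyond the tub. Origin: centre of its underside. Leave it alone.
- brush_a: Paint brush with brown handle lying on the table. Leave it alone.
- brush_b: Paint brush with blue handle lying on the table. Leave it alone.
- filler_knife: Filling knife with wooden handle lying on the table. Leave it alone.
- glue: White glue bottle with orange cap, 52 diameter, 140 high, standing on the table. Origin: centre of its underside. Leave it alone.
- drawer_a: Loose white ceramic drawer with a knob, 120 by 100 by 65 high, standing on the table. Origin: centre of its underside. Leave it alone.
There are look-alikes about, which are no part of the job. Several things have the shape of the mallet; the one meant has the colours described above.

How it is judged:
By the outcome, as a careful person would: the job done as asked, in the order asked, and still so for the second after the job is handed in, with the robot touching nothing.
It also fails if it takes over 69 s, if anything falls off the work surface, if the arm or the gripper's body presses on something with over 40 N, if the wrist force passes 120 N, or if a joint passes its speed limit or range.

## Working session

There is one attempt and no reset: what is moved stays moved. The work goes in short steps, Python scripts to look and compute and a shell command to move; the robot and the scene stay as the last step left them, time stands still between calls to the robot, and variables do not carry over. Pictures are saved under pics/ and viewed, about 8 in all and at most 12, crops included, and the job is handed in when it is done.

```bash
mkdir -p pics
cat > h.py <<'E'
import numpy as np,cv2
from bench import get_state,camera,calibration
from scipy.spatial.transform import Rotation as R
def T(s=None):
    s=s or get_state(); M=np.eye(4); M[:3,:3]=R.from_quat(s['orientation']).as_matrix(); M[:3,3]=s['ee_pos']; return M
def c2w(name,s=None):
    c=calibration(name)
    return c,(np.array(c['cam_to_world']) if name!='wrist' else T(s)@np.array(c['mount']))
def pix(name,u,v,z,s=None):
    c,M=c2w(name,s); d=M[:3,:3]@np.array([(u-c['cx'])/c['fx'],-(v-c['cy'])/c['fy'],-1]); o=M[:3,3]
    return o+d*(z-o[2])/d[2]
def proj(name,p,s=None):
    c,M=c2w(name,s); q=np.linalg.inv(M)@np.append(p,1); return c['cx']+c['fx']*q[0]/-q[2], c['cy']-c['fy']*q[1]/-q[2]
def save(n,im): cv2.imwrite('pics/'+n,im[:,:,::-1])
def rel(p,s=None):
    "world point -> tool shift in shares"
    return (np.linalg.inv(T(s))@np.append(p,1))[:3]/.25
E
python3 - <<'E'
from h import *
s=get_state(); print(s['clock'],s['ee_pos'],s['orientation'],s['opening'],s['contact_force'])
a=camera('top');b=camera('side')
save('top0.png',a);save('side0.png',b)
for n in('top','side','wrist'): print(n,calibration(n))
E
```

```text
0.0 [ 0.20074115 -0.51168888  0.23073998] [ 9.82586087e-01  1.85806888e-01 -7.28516555e-05 -6.13315496e-04] 0.08552339369233856 [ 0.24175031 -0.16180594 -0.62409453]
top {'fx': 480.15193201940525, 'fy': 480.15193201940525, 'cx': 323.2709544370875, 'cy': 200.62896184300905, 'cam_to_world': array([[ 0.01640478,  0.98087139, -0.19396445,  0.26973701],
       [-0.99977598,  0.0186866 ,  0.00994021,  0.04682237],
       [ 0.0133746 ,  0.19375793,  0.9809582 ,  1.41586606],
       [ 0.        ,  0.        ,  0.        ,  1.        ]])}
side {'fx': 520.6135316220502, 'fy': 520.6135316220502, 'cx': 326.6426536569986, 'cy': 201.26939100739216, 'cam_to_world': array([[-0.98697374,  0.09774248, -0.12778593,  0.31455183],
       [-0.15951072, -0.69798383,  0.69812241,  1.23490747],
       [-0.0209563 ,  0.70941171,  0.70448268,  1.34248136],
       [ 0.        ,  0.        ,  0.        ,  1.        ]])}
wrist {'fx': 319.2895123096166, 'fy': 319.2895123096166, 'cx': 321.61329170892355, 'cy': 194.08881070303212, 'mount': array([[ 3.60952868e-05,  9.65362762e-01,  2.60911358e-01,
         6.61288199e-02],
       [ 9.99999997e-01, -5.21102255e-05,  5.44628820e-05,
        -4.14212898e-04],
       [ 6.61725879e-05,  2.60911355e-01, -9.65362761e-01,
        -1.42221609e-01],
       [ 0.00000000e+00,  0.00000000e+00,  0.00000000e+00,
         1.00000000e+00]])}
```

View pics/top0.png

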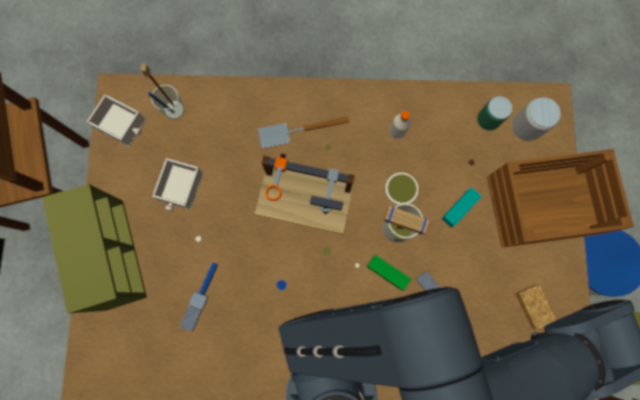

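View pics/side0.png

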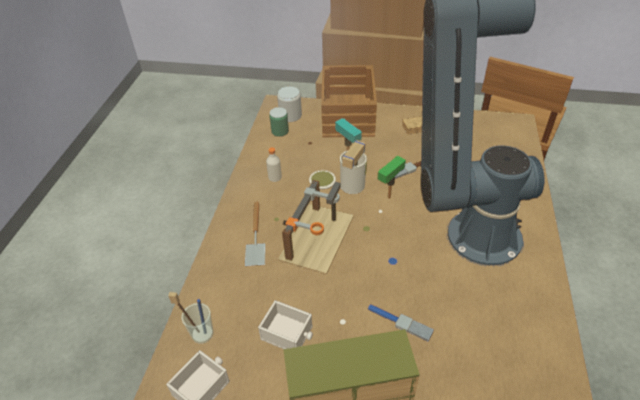

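Candidates: the mallet on the white tub at top (407,219), with a beech head and blue bands, and two look-alikes, teal at (461,207) and green at (389,272). The first one fits. The rack is at about (305,195) with its orange ring at (273,193). I'll confirm with an enlarged crop.

Run:
```python
from h import *
a=cv2.imread('pics/top0.png')[145:245,245:445]
cv2.imwrite('pics/crop0.png',cv2.resize(a,None,fx=4,fy=4,interpolation=cv2.INTER_CUBIC))
```

```text
(no output)
```

View pics/crop0.png

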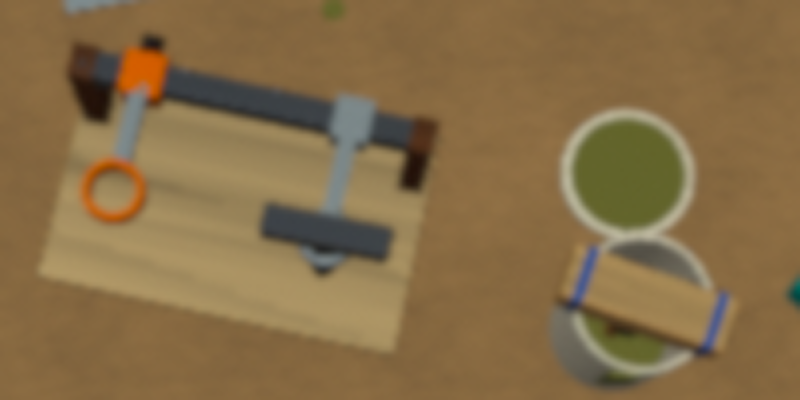

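Run:
```python
from h import *
f=lambda x,y,z:pix('top',245+x/4-.4,145+y/4-.4,z)
P={k:f(*v) for k,v in dict(c1=(582,246,.175),c2=(737,297,.175),c3=(712,352,.175),c4=(560,300,.175),ring=(113,190,.15),hamL=(265,215,.174),hamR=(390,242,.174),railL=(95,70,.142),railR=(412,130,.142),tub=(643,305,.135),foot1=(38,275,.012),foot2=(393,352,.012)).items()}
for k in P: print(k,P[k].round(4))
ang=lambda a,b: np.degrees(np.arctan2(*(P[b]-P[a])[1::-1]))
print('head c',(P['c1']+P['c2']+P['c3']+P['c4'])/4, ang('c1','c2'),ang('c4','c3'),np.linalg.norm(P['c1']-P['c2']),np.linalg.norm(P['c1']-P['c4']))
print('rail ang',ang('railL','railR'),ang('hamL','hamR'),ang('foot1','foot2'),np.linalg.norm(P['foot1']-P['foot2']))
s=get_state();print(T(s)[:3,:3].round(3))
```

```text
c1 [ 0.5038 -0.142   0.175 ]
c2 [ 0.4717 -0.2434  0.175 ]
c3 [ 0.4351 -0.2261  0.175 ]
c4 [ 0.4675 -0.1272  0.175 ]
ring [0.5409 0.1702 0.15  ]
hamL [0.5208 0.0671 0.174 ]
hamR [ 0.5042 -0.0155  0.174 ]
railL [0.6265 0.1864 0.142 ]
railR [ 0.5884 -0.0315  0.142 ]
tub [ 0.4715 -0.1889  0.135 ]
foot1 [0.5051 0.2366 0.012 ]
foot2 [ 0.4525 -0.0266  0.012 ]
head c [ 0.46950172 -0.18467369  0.175     ] -107.55660952450694 -108.15949709851222 0.10640891358127576 0.03914883480976031
rail ang -99.91229992359499 -101.32995012597388 -101.2885896656941 0.2684390437249371
[[ 0.931  0.365 -0.   ]
 [ 0.365 -0.931  0.001]
 [ 0.    -0.001 -1.   ]]
```

The crop confirms it: beech head with blue bands across the tub rim, top centre at about crop (648,298). The ring is at crop (113,190) and the rail direction is about 78.7°. I'll go above the mallet.

Run:
```python
from h import *
print(rel([0.4695,-0.1847,0.30]),rel([0.541,0.170,.3]), 50.8/180)
```

```text
[ 1.47836247 -0.8255457  -0.27575386] [ 2.26268411 -2.04194493 -0.27436185] 0.2822222222222222
```

```bash
python3 -m crank '0 0 -0.28 0 0 0 1;0.2 -0.1 -0.28 0 0 -0.05 1;0.4 -0.2 -0.28 0 0 -0.09 1;0.6 -0.32 -0.28 0 0 -0.14 1;0.8 -0.44 -0.28 0 0 -0.19 1;1 -0.55 -0.28 0 0 -0.24 1;1 -0.55 -0.28 0 0 -0.282 1;1 -0.55 -0.28 0 0 -0.282 1;1 -0.55 -0.28 0 0 -0.282 1;1 -0.55 -0.28 0 0 -0.282 1'
python3 - <<'E'
from h import *
print(rel([0.4695,-0.1847,0.30]))
M=T()[:3,:3];print(np.degrees(np.arctan2(M[1,0],M[0,0])),get_state()['joints'])
E
```

```text
clock: 1.1
ee_pos: [0.3828, -0.2931, 0.3008]
orientation: [0.809, 0.588, 0.0, -0.001]
contact_force: [0.4, 0.5, -0.2]
opening: 0.0854
[0.51932948 0.19628175 0.00343459]
72.05927208614307 [-7.50190819e-01  1.57705416e-01  1.72787445e+00  3.06813377e-04
  1.25725093e+00 -4.37161252e-01]
```

```bash
python3 -m crank '0.2 0.08 0 0 0 0 1;0.4 0.16 0 0 0 0 1;0.519 0.196 0 0 0 0 1;0.519 0.196 0 0 0 0 1;0.519 0.196 0 0 0 0 1;0.519 0.196 0 0 0 0 1;0.519 0.196 0 0 0 0 1'
python3 - <<'E'
from h import *
s=get_state();a=camera('wrist');save('w1.png',a);print(s['ee_pos'],s['orientation'])
E
```

```text
clock: 1.8
ee_pos: [0.4688, -0.186, 0.3009]
orientation: [0.809, 0.587, -0.0, -0.001]
contact_force: [-0.7, -0.3, -0.0]
opening: 0.0851
[ 0.46877908 -0.18599804  0.30086102] [ 8.09399810e-01  5.87257652e-01 -6.31195513e-05 -6.27797038e-04]
```

View pics/w1.png

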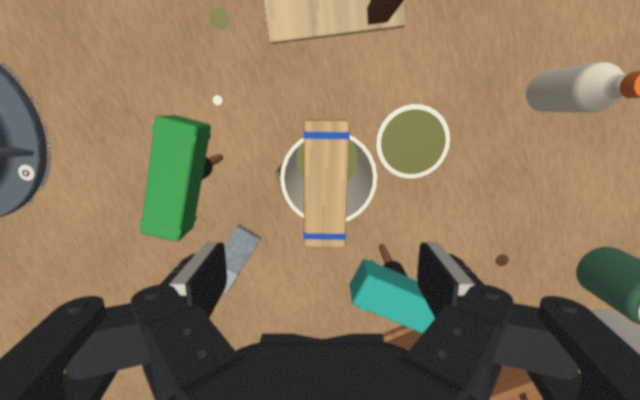

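Run:
```python
from h import *
c=[pix('wrist',u,v,.175) for u,v in((305,121.5),(350,121.5),(346,245.5),(304.5,245.5))]
m=sum(c)/4; print(np.round(c,4),m)
d=(c[0]+c[1]-c[2]-c[3])/2;print(np.linalg.norm(d),np.degrees(np.arctan2(d[1],d[0])),np.linalg.norm(c[0]-c[1]))
print(rel([m[0],m[1],.139]))
M=T()[:3,:3];print(np.degrees(np.arctan2(M[1,0],M[0,0])))
```

```text
[[ 0.473  -0.1287  0.175 ]
 [ 0.508  -0.1401  0.175 ]
 [ 0.4729 -0.2444  0.175 ]
 [ 0.437  -0.2327  0.175 ]] [ 0.47270981 -0.18646822  0.175     ]
0.11004241668007317 71.14898115833152 0.03688290026405961
[0.00200859 0.01594236 0.64762528]
71.93739600954565
```

```bash
python3 -m crank '0.002 0.016 0.15 0 0 0.004 1;0.002 0.016 0.3 0 0 0.004 1;0.002 0.016 0.42 0 0 0.004 1;0.002 0.016 0.52 0 0 0.004 1;0.002 0.016 0.6 0 0 0.004 1;0.002 0.016 0.645 0 0 0.004 1;0.002 0.016 0.645 0 0 0.004 1;0.002 0.016 0.645 0 0 0.004 1;0.002 0.016 0.645 0 0 0.004 1' && python3 -m crank '0 0 0 0 0 0 0.2;0 0 0 0 0 0 0;0 0 0 0 0 0 -0.1;0 0 0 0 0 0 -0.2;0 0 0 0 0 0 -0.5;0 0 0 0 0 0 -0.5;0 0 0 0 0 0 -0.5;0 0 0 0 0 0 -0.5;0 0 0 0 0 0 -0.5' 60
```

```text
clock: 2.75
ee_pos: [0.4732, -0.1868, 0.1407]
orientation: [0.813, 0.582, 0.0, 0.0]
contact_force: [-0.6, -0.1, -0.5]
opening: 0.0853
clock: 3.65
ee_pos: [0.4734, -0.1869, 0.1411]
orientation: [0.813, 0.582, 0.001, 0.0]
contact_force: [-0.6, 0.2, 5.9]
opening: 0.0372
```

```bash
python3 -m crank '0 0 -0.03 0 0 0 -0.5;0 0 -0.08 0 0 0 -0.5;0 0 -0.18 0 0 0 -0.5;0 0 -0.3 0 0 0 -0.5;0 0 -0.45 0 0 0 -0.5;0 0 -0.6 0 0 0 -0.5;0 0 -0.72 0 0 0 -0.5;0 0 -0.8 0 0 0 -0.5;0 0 -0.8 0 0 0 -0.5;0 0 -0.8 0 0 0 -0.5;0 0 -0.8 0 0 0 -0.5'
python3 - <<'E'
from h import *
M=T();print(np.degrees(np.arctan2(M[1,0],M[0,0])),rel([.541,.170,M[2,3]]))
save('s1.png',camera('side')[100:300,230:450].repeat(3,0).repeat(3,1)); save('w2.png',camera('wrist'))
print(get_state()['contact_force'],get_state()['moment'],get_state()['opening'])
E
```

```text
clock: 4.75
ee_pos: [0.4726, -0.1866, 0.3399]
orientation: [0.813, 0.582, 0.0, -0.001]
contact_force: [-0.4, -0.8, -1.8]
opening: 0.0376
71.20837199742492 [ 1.43855898e+00 -2.00584185e-01  1.14180611e-03]
[ 0.46438752  0.19185529 -1.93702794] [0.04377308 0.02236423 0.03299753] 0.037375017673137945
```

View pics/s1.png

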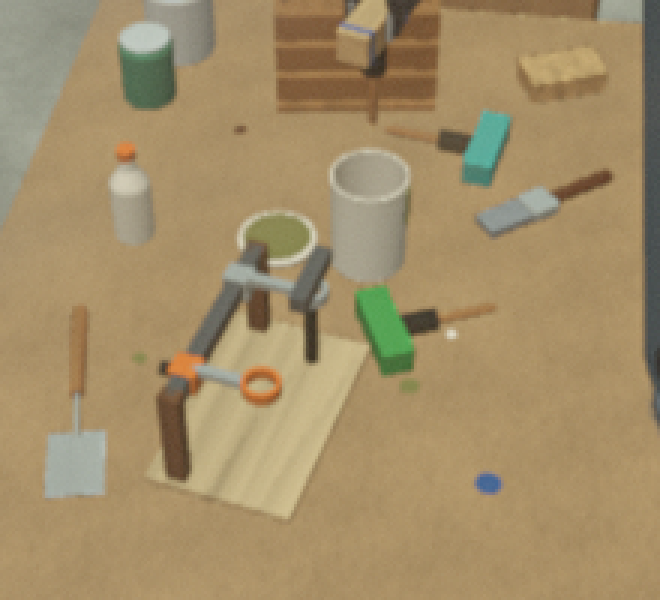

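The mallet is lifted and upright at crop (365,40). The orange ring is free at crop (261,385). I'll move close to the ring with the turn made, stopping short so the wrist camera can see it.

```bash
python3 -m crank '0.08 -0.02 0 0 0 0 -0.5;0.2 -0.04 0 0 0 -0.01 -0.5;0.35 -0.08 0 0 0 -0.02 -0.5;0.5 -0.12 0 0 0 -0.03 -0.5;0.65 -0.15 0 0 0 -0.0417 -0.5;0.8 -0.18 0 0 0 -0.0417 -0.5;0.9 -0.2 0 0 0 -0.0417 -0.5;0.96 -0.2 0 0 0 -0.0417 -0.5;0.96 -0.2 0 0 0 -0.0417 -0.5;0.96 -0.2 0 0 0 -0.0417 -0.5;0.96 -0.2 0 0 0 -0.0417 -0.5'
python3 - <<'E'
from h import *
s=get_state();a=camera('wrist');save('w3.png',a);import json
print(s['ee_pos'],s['orientation']);M=T(s);print(np.degrees(np.arctan2(M[1,0],M[0,0])))
print('side ring',pix('side',317,228.3,.145),proj('wrist',[.541,.170,.15],s))
E
```

```text
clock: 5.95
ee_pos: [0.5027, 0.0556, 0.34]
orientation: [0.774, 0.634, -0.0, -0.0]
contact_force: [0.6, -0.3, -1.8]
opening: 0.0373
[0.50269389 0.05560176 0.33997983] [ 7.73533098e-01  6.33755700e-01 -1.48108571e-04 -4.87156688e-04]
78.6555178258369
side ring [0.54242119 0.169953   0.145     ] (np.float64(337.5484638087194), np.float64(50.4351717749432))
```

View pics/w3.png

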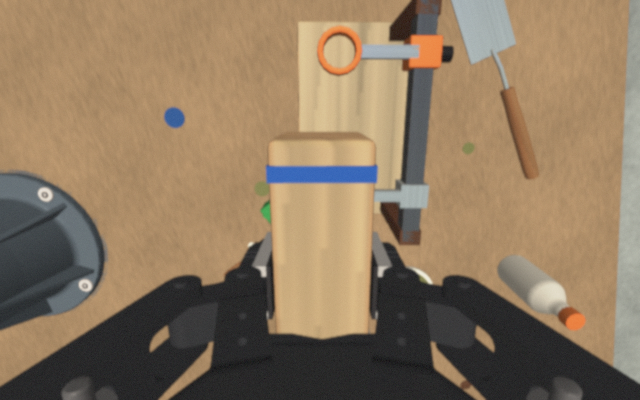

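Run:
```python
from h import *
ang=lambda a,b: np.degrees(np.arctan2(*(a-b)[1::-1]))
r=pix('wrist',340,49.5,.148);print(r)
print(ang(pix('wrist',439,12,.142),pix('wrist',420,235,.142)), ang(pix('wrist',416,12,.142),pix('wrist',401,235,.142)))
print(ang(pix('wrist',299,24,.012),pix('wrist',300,130,.012)))
# refine in enlarged region by colour
a=cv2.imread('pics/w3.png')
h=cv2.cvtColor(a,cv2.COLOR_BGR2HSV);m=cv2.inRange(h,(5,150,120),(20,255,255));m[:,368:]=0;m[85:]=0;m[:,:310]=0
p=cv2.findNonZero(m);print(cv2.boundingRect(p),cv2.fitEllipse(cv2.convexHull(p)))
b=a[0:260,290:470];cv2.imwrite('pics/c3.png',cv2.resize(b,None,fx=2.3,fy=2.3,interpolation=cv2.INTER_CUBIC))
for q in((r[0],r[1]),): print(rel([q[0],q[1],T()[2,3]]))
```

```text
[0.54370682 0.17069275 0.148     ]
78.68779560380399 78.7585582132653
78.18485604255588
(318, 26, 43, 49) ((339.07147216796875, 50.14475631713867), (43.61788558959961, 47.851009368896484), 8.45227336883545)
[4.83565726e-01 7.01359181e-02 1.86614864e-04]
```

View pics/c3.png

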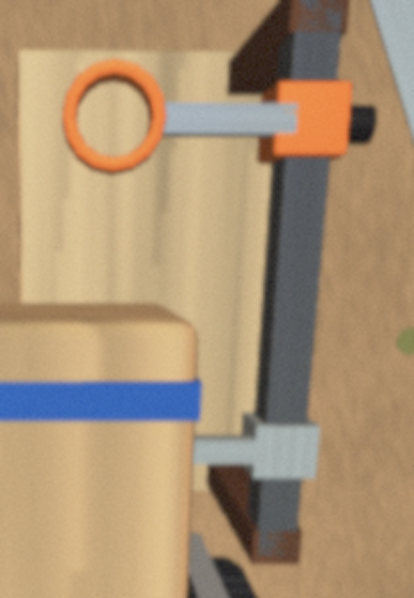

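The ring centre agrees within 3 mm across three views (about 0.5425, 0.170). The tool is parallel to the rail at 78.7°. I'll go over it and lower the thin grip into the bore.

```bash
python3 - <<'E'
from h import *
print(rel([.5425,.170,.34]))
E
python3 -m crank '0.1 0.01 0 0 0 0 -0.5;0.2 0.03 0 0 0 0 -0.5;0.32 0.05 0 0 0 0 -0.5;0.42 0.065 0 0 0 0 -0.5;0.48 0.066 0 0 0 0 -0.5;0.48 0.066 0 0 0 0 -0.5;0.48 0.066 0 0 0 0 -0.5;0.48 0.066 0.05 0 0 0 -0.5;0.48 0.066 0.1 0 0 0 -0.5;0.48 0.066 0.15 0 0 0 -0.5;0.48 0.066 0.2 0 0 0 -0.5;0.48 0.066 0.23 0 0 0 -0.5;0.48 0.066 0.23 0 0 0 -0.5' 
python3 -m crank '0 0 0.01 0 0 0 -0.5;0 0 0.03 0 0 0 -0.5;0 0 0.05 0 0 0 -0.5;0 0 0.07 0 0 0 -0.5;0 0 0.07 0 0 0 -0.5'
python3 -m crank '0 0 0.02 0 0 0 -0.5;0 0 0.04 0 0 0 -0.5;0 0 0.06 0 0 0 -0.5;0 0 0.075 0 0 0 -0.5;0 0 0.075 0 0 0 -0.5;0 0 0.075 0 0 0 -0.5'
```

```text
[4.79898183e-01 6.59490885e-02 4.27021909e-04]
clock: 7.3
ee_pos: [0.542, 0.1699, 0.2812]
orientation: [0.774, 0.634, -0.001, -0.001]
contact_force: [-0.3, 0.2, -1.6]
opening: 0.0372
clock: 7.8
ee_pos: [0.5417, 0.1699, 0.2629]
orientation: [0.774, 0.634, -0.002, -0.001]
contact_force: [0.2, -0.2, -2.0]
opening: 0.0376
clock: 8.4
ee_pos: [0.5417, 0.1699, 0.2442]
orientation: [0.774, 0.634, -0.002, -0.001]
contact_force: [0.4, -0.0, -1.7]
opening: 0.037
```

```bash
python3 -m crank '0.01 0 0 0 0 0 -0.5;0.02 0 0 0 0 0 -0.5;0.028 0 0 0 0 0 -0.5;0.028 0 0 0 0 0 -0.5;0.028 0 0 0 0 0 -0.5' && python3 -m crank '0.004 0 0 0 0 0 -0.5;0.004 0 0 0 0 0 -0.5;0.004 0 0 0 0 0 -0.5' && python3 -m crank '0.004 0 0 0 0 0 -0.5;0.004 0 0 0 0 0 -0.5;0.004 0 0 0 0 0 -0.5'; python3 -c "
from h import *
print(get_state()['contact_force'],get_state()['moment'])"
```

```text
clock: 8.9
ee_pos: [0.543, 0.1768, 0.2442]
orientation: [0.774, 0.634, -0.002, -0.001]
contact_force: [0.1, -0.5, -2.0]
opening: 0.0371
clock: 9.2
ee_pos: [0.5432, 0.1778, 0.2442]
orientation: [0.774, 0.634, -0.002, -0.001]
contact_force: [0.3, 0.1, -2.1]
opening: 0.0373
clock: 9.5
ee_pos: [0.5434, 0.1788, 0.2442]
orientation: [0.774, 0.634, -0.002, -0.001]
contact_force: [0.1, 0.4, -1.9]
opening: 0.0373
[ 0.06116676  0.42043942 -1.91410474] [ 0.02469002  0.01918845 -0.07010158]
```

```bash
q(){ python3 -c "
from bench import get_state as g
s=g();print('   ',s['ee_pos'].round(4),s['contact_force'].round(2),s['moment'].round(3))"; }
python3 -m crank '0.004 0 0 0 0 0 -0.5;0.004 0 0 0 0 0 -0.5;0.004 0 0 0 0 0 -0.5' >/dev/null;q; python3 -m crank '0.004 0 0 0 0 0 -0.5;0.004 0 0 0 0 0 -0.5;0.004 0 0 0 0 0 -0.5'>/dev/null;q
```

```text
[0.5436 0.1798 0.2442] [ 0.1  -0.53 -1.54] [ 0.042  0.017 -0.003]
    [0.5438 0.1808 0.2442] [ 0.27  0.04 -2.47] [ 0.003 -0.036  0.031]
```

```bash
q(){ python3 -c "
from bench import get_state as g
s=g();print('   ',s['ee_pos'].round(4),s['contact_force'].round(2),s['moment'].round(3))"; }
python3 -m crank '0.004 0 0 0 0 0 -0.5;0.004 0 0 0 0 0 -0.5;0.004 0 0 0 0 0 -0.5' >/dev/null;q; python3 -m crank '0.004 0 0 0 0 0 -0.5;0.004 0 0 0 0 0 -0.5;0.004 0 0 0 0 0 -0.5'>/dev/null;q
```

```text
[0.544  0.1816 0.2441] [-0.12 -2.23 -1.15] [-0.448  0.118 -0.006]
    [0.5441 0.1823 0.2441] [-1.6  -4.63 -0.6 ] [-1.222  0.284 -0.022]
```

```bash
cat > q.sh <<'E'
python3 -c "
from bench import get_state as g
s=g();print('   ',s['clock'],s['ee_pos'].round(4),s['contact_force'].round(2),s['moment'].round(3))"
E
python3 -m crank '-0.02 0 0 0 0 0 -0.5;-0.04 0 0 0 0 0 -0.5;-0.06 0 0 0 0 0 -0.5;-0.074 0 0 0 0 0 -0.5;-0.074 0 0 0 0 0 -0.5;-0.074 0 0 0 0 0 -0.5' >/dev/null;sh q.sh; python3 -m crank '-0.004 0 0 0 0 0 -0.5;-0.004 0 0 0 0 0 -0.5;-0.004 0 0 0 0 0 -0.5'>/dev/null;sh q.sh;python3 -m crank '-0.004 0 0 0 0 0 -0.5;-0.004 0 0 0 0 0 -0.5;-0.004 0 0 0 0 0 -0.5'>/dev/null;sh q.sh
```

```text
11.3 [0.5405 0.1641 0.2443] [-0.58 -0.11 -1.36] [-0.012  0.027  0.02 ]
    11.6 [0.5403 0.1632 0.2442] [-0.04  0.02 -1.56] [ 0.027 -0.027  0.012]
    11.9 [0.5401 0.1622 0.2442] [ 0.01 -0.24 -1.5 ] [ 0.039 -0.05  -0.006]
```

```bash
python3 -m crank '-0.004 0 0 0 0 0 -0.5;-0.004 0 0 0 0 0 -0.5;-0.004 0 0 0 0 0 -0.5'>/dev/null;sh q.sh;python3 -m crank '-0.004 0 0 0 0 0 -0.5;-0.004 0 0 0 0 0 -0.5;-0.004 0 0 0 0 0 -0.5'>/dev/null;sh q.sh
```

```text
12.2 [0.54   0.1614 0.2443] [ 0.14  0.93 -2.5 ] [ 0.365 -0.022  0.01 ]
    12.5 [0.5398 0.1607 0.2443] [-0.26  3.32 -2.91] [ 1.106 -0.147 -0.008]
```

```bash
python3 -m crank '-0.004 0 0 0 0 0 -0.5;-0.004 0 0 0 0 0 -0.5;-0.004 0 0 0 0 0 -0.5'>/dev/null;sh q.sh
```

```text
12.8 [0.5396 0.16   0.2444] [ 0.17  4.83 -2.41] [ 1.429 -0.172 -0.029]
```

```bash
python3 -m crank '0.02 0 0 0 0 0 -0.5;0.04 0 0 0 0 0 -0.5;0.047 0.01 0 0 0 0 -0.5;0.047 0.02 0 0 0 0 -0.5;0.047 0.03 0 0 0 0 -0.5;0.047 0.034 0 0 0 0 -0.5;0.047 0.034 0 0 0 0 -0.5;0.047 0.034 0 0 0 0 -0.5' >/dev/null;sh q.sh; python3 -m crank '0 0.004 0 0 0 0 -0.5;0 0.004 0 0 0 0 -0.5;0 0.004 0 0 0 0 -0.5'>/dev/null;sh q.sh
```

```text
13.6 [0.5503 0.1698 0.2443] [ 0.19  1.08 -2.09] [-0.04  -0.044  0.009]
    13.9 [0.5512 0.1696 0.2443] [-0.45  0.76 -1.76] [ 0.007 -0.025  0.035]
```

```bash
python3 -m crank '0 0.004 0 0 0 0 -0.5;0 0.004 0 0 0 0 -0.5;0 0.004 0 0 0 0 -0.5'>/dev/null;sh q.sh
```

```text
14.2 [0.5522 0.1693 0.2443] [-0.93  0.26 -1.27] [ 0.033 -0.021 -0.026]
```

```bash
python3 -m crank '0 0.004 0 0 0 0 -0.5;0 0.004 0 0 0 0 -0.5;0 0.004 0 0 0 0 -0.5'>/dev/null;sh q.sh; python3 -m crank '0 0.004 0 0 0 0 -0.5;0 0.004 0 0 0 0 -0.5;0 0.004 0 0 0 0 -0.5'>/dev/null;sh q.sh
```

```text
14.5 [0.5532 0.1691 0.2442] [ 0.74 -0.5  -1.81] [-0.006  0.026  0.016]
    14.8 [0.5538 0.169  0.2442] [-3.41  0.33 -0.38] [ 0.187  1.043 -0.014]
```

```bash
python3 -m crank '0 -0.02 0 0 0 0 -0.5;0 -0.04 0 0 0 0 -0.5;0 -0.06 0 0 0 0 -0.5;0 -0.072 0 0 0 0 -0.5;0 -0.072 0 0 0 0 -0.5;0 -0.072 0 0 0 0 -0.5'>/dev/null;sh q.sh; python3 -m crank '0 -0.004 0 0 0 0 -0.5;0 -0.004 0 0 0 0 -0.5;0 -0.004 0 0 0 0 -0.5'>/dev/null;sh q.sh
```

```text
15.4 [0.5362 0.1726 0.2444] [ 0.21  0.01 -2.13] [-0.058 -0.04  -0.   ]
    15.7 [0.5353 0.1727 0.2444] [ 0.17 -0.57 -1.52] [ 0.     0.029 -0.025]
```

```bash
python3 -m crank '0 -0.004 0 0 0 0 -0.5;0 -0.004 0 0 0 0 -0.5;0 -0.004 0 0 0 0 -0.5'>/dev/null;sh q.sh; python3 -m crank '0 -0.002 0 0 0 0 -0.5;0 -0.002 0 0 0 0 -0.5;0 -0.002 0 0 0 0 -0.5'>/dev/null;sh q.sh
```

```text
16.0 [0.5343 0.1729 0.2444] [ 0.59  0.23 -1.38] [-0.038  0.01   0.015]
    16.3 [0.5338 0.173  0.2444] [ 0.68 -0.2  -1.99] [-0.014  0.039  0.023]
```

```bash
python3 -m crank '0 -0.002 0 0 0 0 -0.5;0 -0.002 0 0 0 0 -0.5;0 -0.002 0 0 0 0 -0.5'>/dev/null;sh q.sh; python3 -m crank '0 -0.002 0 0 0 0 -0.5;0 -0.002 0 0 0 0 -0.5;0 -0.002 0 0 0 0 -0.5'>/dev/null;sh q.sh
```

```text
16.6 [0.5335 0.1731 0.2444] [ 1.81 -0.48 -2.99] [-0.058 -0.435  0.003]
    16.9 [0.5333 0.1732 0.2445] [ 3.82  0.11 -3.45] [-0.159 -0.966 -0.006]
```

Felt walls: span 19.8 mm along the rail and 20.0 mm across it, so the ring centre is at (0.5435, 0.1712). I'll centre, then descend.

```bash
python3 -m crank '0 0.02 0 0 0 0 -0.5;0 0.04 0 0 0 0 -0.5;0 0.0416 0 0 0 0 -0.5;0 0.0416 0.03 0 0 0 -0.5;0 0.0416 0.06 0 0 0 -0.5;0 0.0416 0.09 0 0 0 -0.5;0 0.0416 0.12 0 0 0 -0.5;0 0.0416 0.15 0 0 0 -0.5;0 0.0416 0.15 0 0 0 -0.5;0 0.0416 0.15 0 0 0 -0.5';sh q.sh; python3 -c "
from h import *
M=T();print(rel([.5435,.17115,M[2,3]]),M[:3,2])"
```

```text
clock: 17.9
ee_pos: [0.5434, 0.1712, 0.2069]
orientation: [0.774, 0.634, -0.001, -0.001]
contact_force: [-0.8, 0.4, -3.1]
opening: 0.0369
    17.9 [0.5434 0.1712 0.2069] [-0.79  0.36 -3.09] [ 0.036 -0.056  0.047]
[-3.40946096e-05  4.34427727e-04 -1.50101757e-06] [-3.38698588e-03  6.82237310e-04 -9.99994031e-01]
```

```bash
for i in 1; do python3 -m crank '0 0 0.008 0 0 0 -0.5;0 0 0.016 0 0 0 -0.5;0 0 0.016 0 0 0 -0.5'>/dev/null;sh q.sh;done; python3 -m crank '0 0 0.005 0 0 0 -0.5;0 0 0.005 0 0 0 -0.5;0 0 0.005 0 0 0 -0.5'>/dev/null;sh q.sh; python3 -m crank '0 0 0.004 0 0 0 -0.5;0 0 0.004 0 0 0 -0.5;0 0 0.004 0 0 0 -0.5'>/dev/null;sh q.sh
```

```text
18.2 [0.5433 0.1712 0.2027] [ 0.19 -0.02 -2.97] [-0.041 -0.004 -0.053]
    18.5 [0.5433 0.1712 0.2015] [ 0.48  0.42 -2.08] [0.026 0.032 0.015]
    18.8 [0.5433 0.1711 0.2005] [ 0.13 -0.01 -2.37] [-0.034 -0.028  0.005]
```

```bash
python3 -m crank '0 0 0.004 0 0 0 -0.5;0 0 0.004 0 0 0 -0.5;0 0 0.004 0 0 0 -0.5'>/dev/null;sh q.sh; python3 -m crank '0 0 0.004 0 0 0 -0.5;0 0 0.004 0 0 0 -0.5;0 0 0.004 0 0 0 -0.5'>/dev/null;sh q.sh
```

```text
19.1 [0.5433 0.1712 0.1994] [-0.89 -0.64 -1.11] [0.023 0.053 0.033]
    19.4 [0.5433 0.1712 0.1984] [-0.27 -0.12 -1.07] [-0.048 -0.018  0.001]
```

```bash
python3 -m crank '0 0 0.004 0 0 0 -0.5;0 0 0.004 0 0 0 -0.5;0 0 0.004 0 0 0 -0.5'>/dev/null;sh q.sh; python3 -m crank '0 0 0.006 0 0 0 -0.5;0 0 0.006 0 0 0 -0.5;0 0 0.006 0 0 0 -0.5'>/dev/null;sh q.sh
```

```text
19.7 [0.5432 0.1711 0.1974] [ 0.78  0.36 -1.16] [ 0.01  -0.049  0.015]
    20.0 [0.5432 0.1712 0.1958] [ 0.66 -0.39 -2.19] [-0.014 -0.011  0.024]
```

```bash
python3 -m crank '0 0 0.006 0 0 0 -0.5;0 0 0.012 0 0 0 -0.5;0 0 0.012 0 0 0 -0.5'>/dev/null;sh q.sh
```

```text
20.3 [0.5431 0.1711 0.1925] [-0.21  0.1  -1.74] [ 0.012 -0.011 -0.007]
```

```bash
python3 -m crank '0 0.001 0.01 0 0 0 -0.5;0 0.0015 0.02 0 0 0 -0.5;0 0.0015 0.03 0 0 0 -0.5;0 0.0015 0.03 0 0 0 -0.5'>/dev/null;sh q.sh;  python3 -m crank '0 0 0.01 0 0 0 -0.5;0 0.0003 0.02 0 0 0 -0.5;0 0.0005 0.03 0 0 0 -0.5;0 0.0005 0.03 0 0 0 -0.5'>/dev/null;sh q.sh
```

```text
20.7 [0.5432 0.171  0.1845] [-0.05 -0.86 -2.15] [ 0.012 -0.045 -0.001]
    21.1 [0.5431 0.1709 0.1766] [-0.55 -1.06 -2.21] [-0.    -0.052 -0.034]
```

```bash
python3 -m crank '0 0 0.01 0 0 0 -0.5;0 0.0003 0.02 0 0 0 -0.5;0 0.0005 0.03 0 0 0 -0.5;0 0.0005 0.03 0 0 0 -0.5'>/dev/null;sh q.sh;  python3 -m crank '0 0 0.01 0 0 0 -0.5;0 0.0003 0.02 0 0 0 -0.5;0 0.0003 0.02 0 0 0 -0.5'>/dev/null;sh q.sh
```

```text
21.5 [0.543  0.1708 0.1687] [-0.23  0.29 -1.19] [-0.051 -0.01   0.027]
    21.8 [0.5429 0.1708 0.1633] [ 0.07  0.38 -0.93] [ 0.009 -0.005  0.028]
```

```bash
python3 -m crank '0.0015 0.002 0.008 0 0 0 -0.5;0.0015 0.002 0.015 0 0 0 -0.5;0.0015 0.002 0.015 0 0 0 -0.5'>/dev/null;sh q.sh;  python3 -m crank '0 0 0.004 0 0 0 -0.5;0 0 0.004 0 0 0 -0.5;0 0 0.004 0 0 0 -0.5'>/dev/null;sh q.sh
```

```text
22.1 [0.5433 0.171  0.1592] [-0.57  0.49 -0.08] [-0.012 -0.065  0.005]
    22.4 [0.5433 0.171  0.1582] [ 0.1   0.01 -1.64] [-0.066 -0.015  0.024]
```

```bash
python3 -m crank '0 0 0.004 0 0 0 -0.5;0 0 0.004 0 0 0 -0.5;0 0 0.004 0 0 0 -0.5'>/dev/null;sh q.sh
```

```text
22.7 [0.5433 0.171  0.1572] [-0.6   0.42 -1.06] [0.047 0.064 0.007]
```

```bash
python3 -m crank '0 0 0.003 0 0 0 -0.5;0 0 0.003 0 0 0 -0.5;0 0 0.003 0 0 0 -0.5'>/dev/null;sh q.sh
```

```text
23.0 [0.5432 0.1711 0.1565] [-0.59  0.46 -1.09] [-0.037 -0.029  0.018]
```

```bash
python3 -m crank '0 0 0.003 0 0 0 -0.5;0 0 0.003 0 0 0 -0.5;0 0 0.003 0 0 0 -0.5'>/dev/null;sh q.sh
```

```text
23.3 [0.5433 0.1711 0.1562] [-3.12 -0.43  6.3 ] [-0.125  0.379 -0.074]
```

```bash
python3 -m crank '0 0 0.003 0 0 0 -0.5;0 0 0.003 0 0 0 -0.5;0 0 0.003 0 0 0 -0.5'>/dev/null;sh q.sh
```

```text
23.6 [0.5434 0.1711 0.1561] [-4.84 -0.65  8.26] [-0.226  0.655 -0.115]
```

Seated at TCP z 0.156, as predicted, with about 8–10 N. I'll ease off a little, check, and release.

```bash
python3 -m crank '0 0 -0.001 0 0 0 -0.5;0 0 -0.001 0 0 0 -0.5;0 0 -0.001 0 0 0 -0.5'>/dev/null;sh q.sh; python3 -c "
from h import *
save('w4.png',camera('wrist')); save('s4.png',camera('side')[120:270,250:400].repeat(4,0).repeat(4,1))"
```

```text
23.9 [0.5434 0.1711 0.1563] [-1.32 -0.28  0.74] [ 0.002  0.018 -0.02 ]
```

View pics/s4.png

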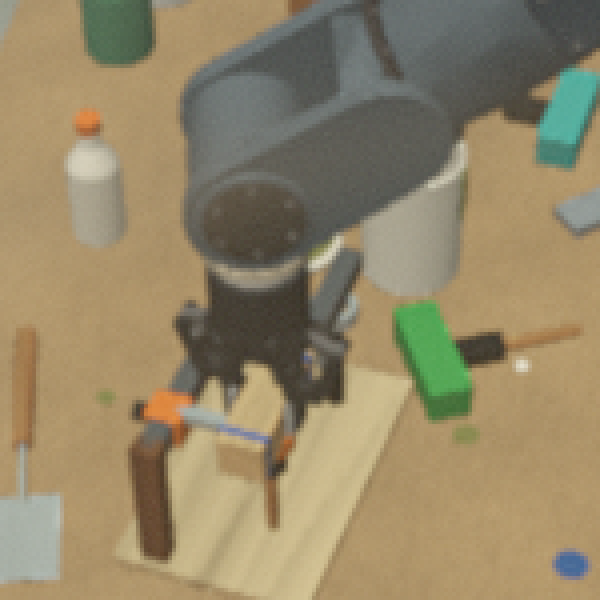

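The head sits in the ring, with the handle hanging below it at crop (270,500). The ring carries about the mallet's weight, so I'll release slowly.

```bash
python3 -m crank '0 0 0 0 0 0 -0.1;0 0 0 0 0 0 0;0 0 0 0 0 0 0.1;0 0 0 0 0 0 0.3;0 0 0 0 0 0 0.6;0 0 0 0 0 0 1;0 0 0 0 0 0 1;0 0 0 0 0 0 1;0 0 0 0 0 0 1' 20; sh q.sh
```

```text
clock: 24.9
ee_pos: [0.5434, 0.1711, 0.1563]
orientation: [0.774, 0.634, -0.003, -0.002]
contact_force: [-0.3, 0.6, 1.0]
opening: 0.0853
    24.9 [0.5434 0.1711 0.1563] [-0.32  0.57  0.96] [ 0.032 -0.02   0.009]
```

```bash
python3 -m crank '0 0 -0.03 0 0 0 1;0 0 -0.08 0 0 0 1;0 0 -0.18 0 0 0 1;0 0 -0.3 0 0 0 1;0 0 -0.45 0 0 0 1;0 0 -0.6 0 0 0 1;0 0 -0.7 0 0 0 1;0 0 -0.7 0 0 0 1;0 0 -0.7 0 0 0 1;0 0 -0.7 0 0 0 1'; python3 -c "
from h import *
a=camera('wrist');save('w5.png',a)
b=camera('side');save('s5.png',b[150:270,260:400].repeat(4,0).repeat(4,1))"
```

```text
clock: 25.9
ee_pos: [0.5441, 0.171, 0.3305]
orientation: [0.774, 0.634, -0.003, -0.002]
contact_force: [-0.1, 0.5, -0.6]
opening: 0.0856
```

View pics/w5.png

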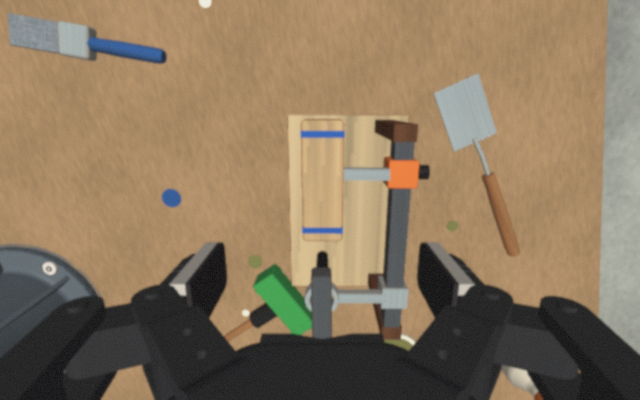

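View pics/s5.png

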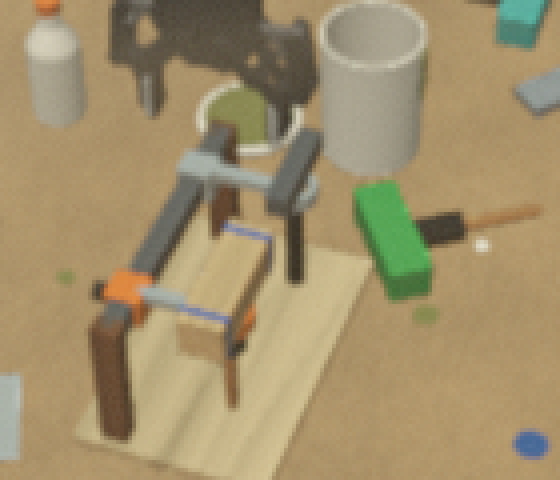

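The head rests flat on the ring and parallel to the rail: wrist view (302–344, 120–240). The handle hangs straight down and the gripper is clear. I'll do one numeric check and then hand in.

```bash
python3 -c "
from h import *
ang=lambda a,b: np.degrees(np.arctan2(*(a-b)[1::-1]))
p=lambda u,v:pix('wrist',u,v,.19)
print(ang(p(302,122),p(303.5,238)),ang(p(344,122),p(342,238)),(p(302,122)+p(344,122)+p(342,238)+p(303.5,238))/4)
from bench import hand_in
print(hand_in())"
```

```text
78.47143950014353 78.68147149257774 [0.54421809 0.17136771 0.19      ]
the job is handed in; nothing more can be done
None
```

The mallet is hanging upright in the orange ring, and I handed the job in at about 26 s of the 69 s allowed.

- **Finding the ring:** I felt its walls with the thin grip. Nearly all side forces were under about 5 N. The spans were 19.8 mm and 20.0 mm, which put the ring's centre at (0.5435, 0.1712).
- **Lowering:** The collar went in without resistance. I kept hold until the head rested on the ring, at the height I had predicted. The peak reading was about 10 N, against the 20 N limit. I eased off to roughly the mallet's own weight before letting go.
- **Last checks:** The head's edges lie at 78.5° and 78.7°, against 78.7° for the rail. The head's centre is within 1 mm of the felt ring centre, and the side view shows the handle hanging straight down. The gripper is open and well clear above. The hammer, tub and other things in view look undisturbed.

None of the checks failed. The camera estimates of the ring centre differed by up to about 3 mm, and feeling the walls settled it. Forces were read only at the end of each short move, so brief peaks in between were not seen.

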